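# Lever open the heavy flap of a sample well

## Task

Open the steel flap of the white sample well with its lever and hold it open for a colleague: with a fingertip push the lever endwise towards the well until it is fully home in its saddle, with its head under the flap's lip, then press the long end down until the flap stands about 15 degrees open, and finish while still holding it down there. Only push and press the lever: do not grasp it or lift it out of its saddle, do not touch the flap, and leave the things around undisturbed.

Things in the scene. Friction and masses are not known exactly. Their poses are not given: they have to be found in the camera images.
- well_stand: Fixed stand: white thick-walled sample well (90x120 mm, rim 91 mm high) at one end, narrow grey saddle at the other. Origin on the bench under the fulcrum; x axis level, from the lever's long end towards the well, z up. A grey ledge, top 58 mm high, x = 18 to 96 mm, carries the lever's head at rest. Base plate 8x130 mm from x = -38 to 218 mm; bare bench below the press pad.
- fulcrum (a point): Top of the fulcrum, a fixed round crossbar on which the lever rocks, 100 mm above the bench over the stand's origin. It lies between two upright grey cheeks (stand x = -22 to 22 mm, inner faces 20 mm apart, tops 126 mm high), which guide the lever's bar.
- lever: Loose straight lever, 306 mm long, 0.58 kg (+-10 %), lying level on the fulcrum. Origin on the bar's underside, x axis along it towards the well, z up. Bar 18 wide, 10 mm thick; cranked steel head (56 wide) at x = 58 to 96, z = -42 to -12 mm. It starts drawn back 26 to 33 mm, head clear of the flap's lip; sliding it takes 3 to 8 N. The head outweighs the long end, so it rests level unless pressed.
- lever_collar (a point): Middle of the front face of the stop collar, a 36 mm wide block on the bar (lever x = -23, z = 6 mm). It meets the back of the saddle's cheeks when the lever is fully home; the lever's origin is then within 2 mm of the fulcrum's top.
- lever_end (a point): Middle of the flat end face at the lever's long end, the face to push (lever x = -210, z = 6 mm; 36 mm wide, 18 mm high)
- lever_pad (a point): Middle of the top of the ribbed grey press pad at the lever's long end (lever x = -185, z = 15 mm); pad 50 long, 36 wide, 18 mm thick; its axes are the lever's
- lever_toe (a point): Middle of the upper front edge of the lever's steel head, the edge that lifts the flap's lip (lever x = 96, z = -12 mm)
- flap_lip (a point): Middle of the lower outer edge of the lip, a tongue 60 mm wide, 10 mm thick that sticks out 32 mm from the well's front wall towards the lever. Stand x = 76 mm, height 91 mm when shut: 3 mm above the level lever's head. With the lever home the head reaches about 19 mm under the lip.
- flap (a joint): Opening angle (rad) of the steel flap (94x120x16 mm, 1.9 to 3 kg) over the well: 0 = shut, grows as its lip rises; hinged at the well's far rim (stand x = 203 mm, height 99 mm). It falls shut unless held. With the lever home, pressing the pad down 45 mm opens it about 0.17 rad, 63 mm about 0.27 rad; holding takes 6 to 13 N on the pad.
- tape_roll: Bystander (sizes in mm): roll of lab tape lying flat, 73 across, 19 high; origin under its centre; not part of the job
- dish: Bystander (sizes in mm): round petri dish, 62 across, 15 high; origin under its centre; not part of the job
- stain_bottle: Bystander (sizes in mm): small dropper bottle with a cap, 37 across, 82 high; origin under its centre; not part of the job
- weight: Bystander (sizes in mm): brass calibration weight with a knob, 31 across, 45 high; origin under its centre; not part of the job
- usb_stick: Bystander (sizes in mm): memory stick lying flat, 17x50x8; origin under its centre; not part of the job
- beaker: Bystander (sizes in mm): open beaker, 69 across, 76 high; origin under its centre; not part of the job

How it is judged:
On the way, in this order (a step that is already met when the one before it is completed fails the run):
1. the lever is pushed in, its head at least 12 mm under the lip, with the flap still shut (x of lever_toe in the frame of well_stand above 0.088 m and value of joint flap below 0.03 rad and angle between lever_toe's own z axis and vertical below 0.12 rad), for 0.2 s.
2. the lever, pressed by the fingers, has raised the flap beyond 0.18 rad (value of joint flap above 0.18 rad and contact force between lever and flap above 2 N and contact force between the fingers and lever above 2 N), for 0.3 s.
At the end, for the whole second after the job is handed in: The flap stands still, 0.18 to 0.42 rad (10 to 24 degrees) open, carried by the lever's head (over 2 N), while the fingers press the lever (over 2 N) and the lever still lies in its saddle on the fulcrum (its origin 85 to 125 mm above the bench) (all of step 2 and value of joint flap below 0.42 rad and velocity of joint flap between -0.05 and 0.05 rad/s and z of lever in the frame of well_stand between 0.085 and 0.125 m); the arm keeps its last pose, push and grip.
It fails at once if the lever is lifted out of its saddle (z of lever in the frame of well_stand above 0.13 m or z of lever_pad in the frame of well_stand above 0.14 m).
It fails at once if the robot touches the flap (contact force between any of the fingers, the arm and flap above 1 N).
It fails at once if a bystander is shifted by more than 20 mm (distance of any of tape_roll, dish, stain_bottle, weight, usb_stick, beaker from where it was at the start of the episode above 0.02 m).
It fails at once if a bystander is tipped over (angle between any of stain_bottle, weight, beaker's own z axis and vertical above 0.4 rad).
It also fails if it takes over 45 s, if anything falls off the work surface, if the arm or the gripper's body presses on something with over 40 N, if the wrist force passes 120 N, or if a joint passes its speed limit or range.

## Robot

A 6-joint arm with a two-finger parallel gripper is mounted at the origin on a cart in front of the work surface, level with it; the furniture and walls round the work are solid. World frame = base frame: x ahead of the robot, y to its left, z up, the work surface at z = 0. Lengths are in m, angles in rad, forces in N, time in s.
With the tool pointing down it reaches from about 0.35 to 0.975 m from the base axis. Payload 4.9 kg.
Tool frame: the origin (TCP) lies at the very end of the fingers, on their centre line; the grasp point (between the pads) lies 19 mm behind it; z points along the fingers, y is the line along which they close (so a half turn about z gives the same grasp; the last joint's range is limited). The gripper opens to 85 mm and grips with 20 to 120 N. Pads are 22 mm wide; open, the fingers measure 114 mm over their backs; the gripper's body (76 mm by 85 mm) begins 54 mm behind the grasp point. The pads swing forward as they close: fully open they stand 13 mm farther back than shut.
Start: joints at [-1.276, 0.053, 1.613, -0, 1.476, -0.119], TCP at [0.251, -0.572, 0.231] pointing down, gripper open.
Joint ranges: [-3.01, 3.01], [-1.01, 2.22], [0.06, 2.58], [-1.02, 4.17], [0.09, 2.62], [-3.14, 3.14]. Speed limits (rad/s): [2.57, 2.57, 3.14, 3.14, 3.14, 3.14].

## Interface

Orientations are given as a unit quaternion [w, x, y, z].
In Python, from plant import state, optics, ticket, nets gives the robot as it stands. The module is installed in compiled form; this text tells all that it offers.
- The arm moves only by the shell command python3 -m inch 'ROWS' [OPENING]. ROWS is JSON, a list of rows, each an object of numbers: "dx", "dy", "dz": the shift along the tool's x, y, z as a fraction of full scale; "rx", "ry", "rz": the turn, a rotation vector about the tool's x, y, z as a fraction of full scale. In form: [{"dx": .., "dy": .., "dz": .., "rx": .., "ry": .., "rz": ..}, ...]. A call has 1 to 5 rows; each row is the pose to reach, as a shift and turn from the pose commanded when the call began, along the tool's axes at that moment; what a row does not reach only later rows make up. Full scale, the value 1, is 0.8 m for a shift and 1.5 rad for a turn. A row lasts 1/10 s, in which the tool goes at most 50 mm and 8.59 degrees, less where a joint would pass 70% of its speed; a pose out of reach is approached as far as the arm can. A call with a number of a shift or a turn outside -1 to 1 is refused whole. A call with a gripper value outside its range is refused whole. OPENING is the opening, from -1 (shut) to 1 (fully open), set as the call begins (- or left out, the last holds). The fingers move at their own pace and stop on an object; the grip force is fixed at half the most. Time passes only in rows, so rows that repeat a pose let the fingers close. It gives the time, the measured TCP pose, the force, the opening and the grip force at its end, in the units of the state.
- state(): the state, without advancing time (a new reading comes with each control period).
- optics.grab_frame(name): name is "scene" or "top"; returns the picture (480x640x3 uint8, red, green, blue); there is no depth.
- optics.camera_info(name): a dict with "fx", "fy", "cx", "cy" (pixels), "R" (3x3) and "t" (3): a world point X has camera coordinates R X + t. Camera axes: x right, y down, z forward; pixel columns grow to the right and rows downward; lengths in m; the calibration is good to about 2 mm. A picture is of the moment at which its call begins. camera_info takes no time and is no camera call.
- ticket.job_done(): hands the job in; it is judged then, once.
Trained networks look in the newest picture that a camera, given by its name, has taken for a name from the list of things; names that differ only in an ending like _2 or _b are one class to them, and where a whole thing is asked for, a point or a joint stands for the part that bears it (a point fixed in the world has none). Each returns a list of dicts, best first, with "confidence" (0 to 1); they miss things now and then, are a little off and sometimes report something else, mostly with a low value. They report only what shows in the picture. A call takes as long as a camera call.
- nets.boxes_of(camera, name): "bbox" ([centre column, centre row, width, height] in pixels, round what is visible of it).
- nets.outline_of(camera, name): "pixels" (480x640 bool, what is visible of it) and "bbox" ([centre column, centre row, width, height] in pixels, round what is visible of it).
The state is a dict: "time": time; "joint_pos": joint angles; "joint_vel": joint speeds; "joint_efforts": joint torques, N m; "tool_pos": TCP position; "tool_rot": TCP orientation; "contact_force": force on the tool from outside, world axes, zero at the start; "ft_torque": the same for the moment, N m; "gripper_width": opening from 0.0 (shut) to 1.0 (fully open); "grasp_force": force on a finger pad.
Only numpy, scipy, OpenCV 4.12 (cv2) and the standard library are available. Lean on these libraries where they do the work, as an engineer would, in place of code of your own. Each camera call takes 0.05 s, during which the arm holds its last target. There are 200 camera calls.

## Working session

There is one attempt and no reset: what is moved stays moved. The work goes in short steps, Python scripts to look and compute and a shell command to move; the robot and the scene stay as the last step left them, time stands still between calls to the robot, and variables do not carry over. Pictures are saved under pics/ and viewed, at most 10 in all, crops included, and the job is handed in when it is done.

```bash
mkdir -p pics; python3 - <<'E'
from plant import state, optics, nets
import cv2,json
s=state();print(s)
for c in("scene","top"):
    im=optics.grab_frame(c);cv2.imwrite(f"pics/{c}0.png",im[:,:,::-1])
    print(c,optics.camera_info(c))
    for n in("well_stand","lever","flap","lever_pad"):
        print(n,[(round(d["confidence"],2),[round(float(v),1) for v in d["bbox"]]) for d in nets.boxes_of(c,n)][:2])
E
```

```text
{'time': 0.0, 'joint_pos': array([-1.27603791e+00,  5.33999145e-02,  1.61431342e+00,  1.26310802e-05,
        1.47600605e+00, -1.19005551e-01]), 'joint_vel': array([-0.00234323, -0.00046022,  0.00087691, -0.00018592,  0.00066538,
       -0.00042591]), 'joint_efforts': array([-4.79882565e-04, -3.93680871e+01, -3.70178139e+01, -2.00533132e-04,
        7.14257068e-03,  2.41883580e-08]), 'tool_pos': array([ 0.25110181, -0.57164851,  0.23002473]), 'tool_rot': array([-1.05981450e-03,  9.78675711e-01,  2.05408670e-01, -8.70622952e-05]), 'contact_force': array([-0.06211283, -1.03259432,  0.09912215]), 'ft_torque': array([ 0.06572256,  0.04686448, -0.01333394]), 'grasp_force': 0.0, 'gripper_width': 1.002386033436863}
scene {'fx': 454.4754716482747, 'fy': 454.4754716482747, 'cx': 320.92122936600157, 'cy': 248.0394246717918, 'R': array([[-0.75777471, -0.65230978, -0.01641439],
       [-0.4633765 ,  0.55566528, -0.69030306],
       [ 0.45941235, -0.51548816, -0.72333412]]), 't': array([0.41801699, 0.29530112, 0.71137443])}
well_stand [(0.96, [297.6, 285.4, 124.7, 142.9])]
lever [(0.73, [340.9, 217.9, 91.1, 110.7])]
flap [(0.69, [277.3, 286.4, 88.6, 66.0]), (0.2, [342.0, 219.8, 92.2, 105.7])]
lever_pad [(0.96, [343.2, 216.5, 89.7, 105.7]), (0.35, [373.8, 266.4, 16.6, 16.7])]
top {'fx': 570.626051554349, 'fy': 570.626051554349, 'cx': 323.3979508098025, 'cy': 229.22022421108025, 'R': array([[ 5.92612480e-04, -9.99972845e-01,  7.34557507e-03],
       [-9.95236379e-01, -1.30589025e-03, -9.74825368e-02],
       [ 9.74894822e-02, -7.25281416e-03, -9.95210127e-01]]), 't': array([0.01797459, 0.55304076, 1.00505301])}
well_stand [(0.89, [285.4, 242.1, 152.0, 85.2])]
lever [(0.98, [391.1, 225.1, 185.3, 50.5])]
flap [(0.92, [252.6, 241.8, 79.4, 75.5]), (0.68, [285.5, 241.2, 152.4, 89.0])]
lever_pad [(0.67, [391.8, 225.9, 184.3, 55.0]), (0.3, [327.4, 295.6, 15.3, 16.9])]
```

View pics/top0.png

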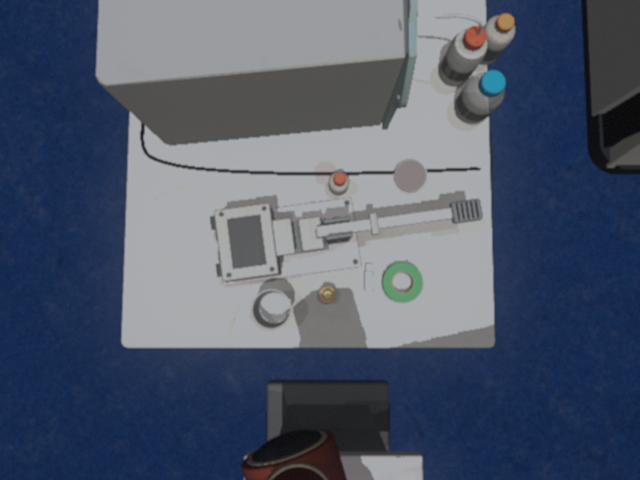

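View pics/scene0.png

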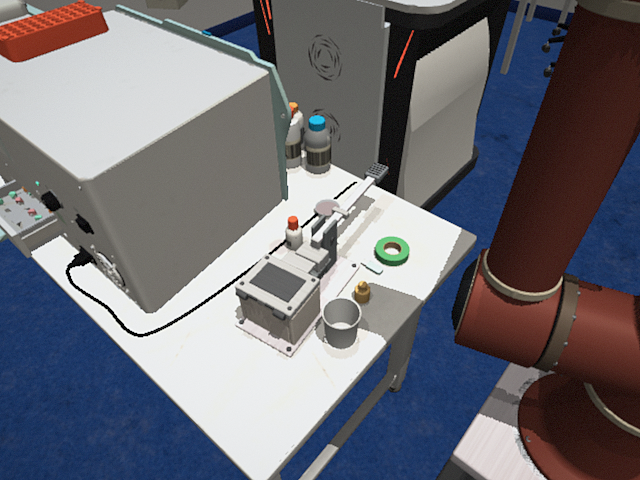

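Top view: the lever's pad is at about (466,211), the collar at (374,223), the saddle at about (338,229) and the well at (247,242), with well to the left (+y). The dish (410,176) and tape (403,282) lie either side of the bar. I'll zoom in for corners.

```bash
cat > h.py <<'E'
import numpy as np
from plant import optics
def w(c,u,v,z):
    k=optics.camera_info(c);R,t=k["R"],k["t"]
    d=R.T@np.array([(u-k["cx"])/k["fx"],(v-k["cy"])/k["fy"],1]);C=-R.T@t
    return C+d*(z-C[2])/d[2]
def px(c,X):
    k=optics.camera_info(c);p=k["R"]@np.array(X)+k["t"];return [round(k["fx"]*p[0]/p[2]+k["cx"],1),round(k["fy"]*p[1]/p[2]+k["cy"],1)]
E
python3 - <<'E'
import cv2
im=cv2.imread("pics/top0.png")
cv2.imwrite("pics/c1.png",cv2.resize(im[190:270,325:485],None,fx=5,fy=5,interpolation=cv2.INTER_CUBIC))
cv2.imwrite("pics/c2.png",cv2.resize(im[190:290,205:365],None,fx=5,fy=5,interpolation=cv2.INTER_CUBIC))
E
```

```text
(no output)
```

View pics/c1.png

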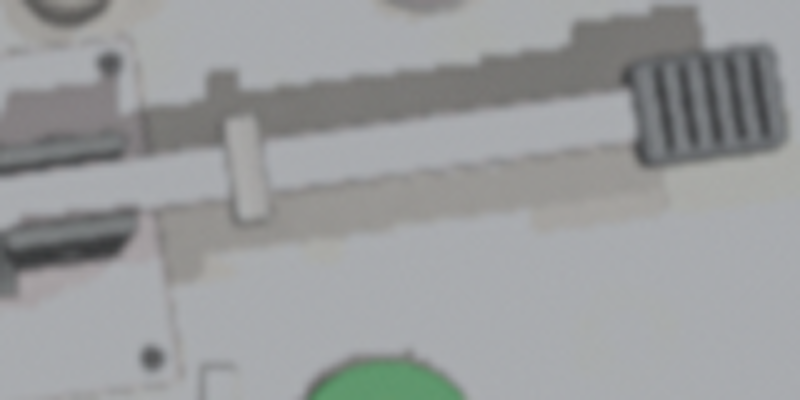

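View pics/c2.png

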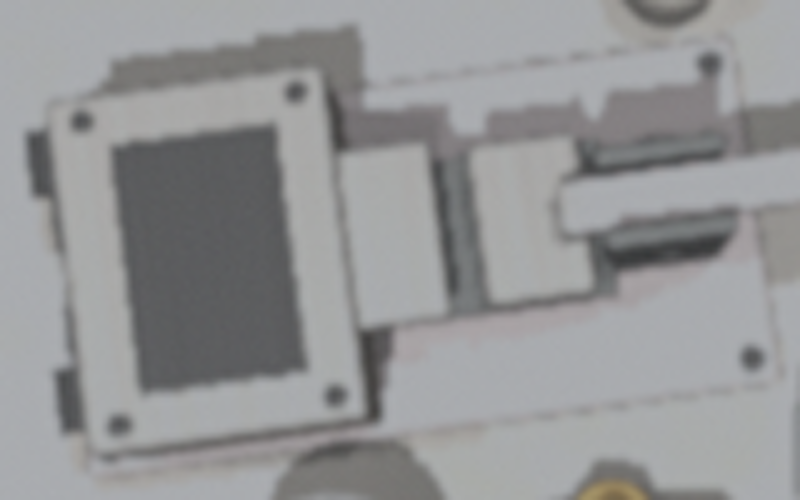

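```bash
python3 - <<'E'
from h import *
def A(u,v,z): return w("top",325+(u+.5)/5-.5,190+(v+.5)/5-.5,z)
def B(u,v,z): return w("top",205+(u+.5)/5-.5,190+(v+.5)/5-.5,z)
pc=[A(*p,.115) for p in((628,62),(773,45),(788,148),(645,166))]
end=(pc[1]+pc[2])/2; fr=(pc[0]+pc[3])/2; pad=sum(pc)/4
print("pad",pad,"end",end,"len",np.linalg.norm(end-fr),"wid",np.linalg.norm(pc[1]-pc[2]),np.linalg.norm(pc[0]-pc[3]))
fl=[B(*p,.107) for p in((50,102),(322,68),(368,415),(95,458))]
fc=(fl[1]+fl[2])/2; fb=(fl[0]+fl[3])/2
lip=(B(430,147,.101)+B(450,315,.101))/2
bp=(B(735,40,.008)+B(785,375,.008))/2
col=(A(227,118,.115)+A(236,220,.115))/2
tip=(B(560,180,.11)+B(565,235,.11))/2
for n,p in dict(flapfront=fc,flapback=fb,lip76=lip,base_38=bp,collar=col,bartip=tip).items(): print(n,p)
def ang(a,b): d=b-a;return np.degrees(np.arctan2(d[1],d[0]))
print("stand",ang(bp,lip),ang(bp,fc),ang(bp,fb),"lever",ang(end,col),ang(end,tip),ang(end,lip))
a=np.radians(ang(bp,fb));x=np.array([np.cos(a),np.sin(a)]);y=np.array([-x[1],x[0]])
o=bp[:2]+.038*x;o2=lip[:2]-.076*x
print("origin",o,o2)
for n,p in dict(end=end,pad=pad,col=col,lip=lip,fc=fc).items(): print(n,(p[:2]-o)@x,(p[:2]-o)@y)
print([w("top",*q,0) for q in((410,176),(403,282))])
E
```

```text
pad [ 0.57575149 -0.21833975  0.115     ] end [ 0.57872019 -0.24238631  0.115     ] len 0.04845823531448197 wid 0.03477087538640339 0.03515366529702572
flapfront [0.53090167 0.10199215 0.107     ]
flapback [0.51798006 0.1923308  0.107     ]
lip76 [0.53470502 0.07065052 0.101     ]
base_38 [ 0.55183349 -0.04275276  0.008     ]
collar [ 0.55421691 -0.05952373  0.115     ]
bartip [0.54174477 0.02957021 0.11      ]
stand 98.58905147317655 98.22860198332027 98.19459653970809 lever 97.63207492696415 97.74250354403092 98.00371768913075
origin [ 0.54641714 -0.00514075] [ 0.54553773 -0.0045735 ]
end -0.239427538350874 0.0018427056358553476
pad -0.21520335780684482 0.001353605013585172
col -0.05493945894859871 3.1370361577937045e-05
lip 0.07668680381204945 0.0007895780577666326
fc 0.10825054164387626 8.680072377649159e-05
[array([ 0.65615572, -0.14404089,  0.        ]), array([ 0.45821131, -0.12832313,  0.        ])]
```

Stand axis is at 98.1° yaw, origin (0.546,-0.005). The known sizes check out: pad 48x35, lip at x = 77, flap front at 108. The lever is drawn back about 30 mm. Next: shut the gripper, turn tool z by +15.6° and go behind the end face.

```bash
cat > plan.py <<'E'
import sys,numpy as np
from plant import state
from scipy.spatial.transform import Rotation as Ro
# target in stand frame (x along lever, y lateral) + world z ; tool y = -stand x
a=np.radians(98.0);X=np.array([np.cos(a),np.sin(a),0]);Y=np.array([-X[1],X[0],0]);O=np.array([.546,-.005,0])
s=state();q=s["tool_rot"];R=Ro.from_quat([q[1],q[2],q[3],q[0]]);p=s["tool_pos"]
G=Ro.from_matrix(np.array([-Y,-X,[0,0,-1]]).T)
print("t %.2f stand"%s["time"],np.round([(p-O)@X,(p-O)@Y,p[2]],4),"F(stand)",np.round([s["contact_force"]@X,s["contact_force"]@Y,s["contact_force"][2]],1))
if len(sys.argv)>3:
    x,y,z=map(float,sys.argv[1:4]);T=O+x*X+y*Y+[0,0,z]
    print("d",np.round(R.inv().apply(T-p)/.8,4),"r",np.round((R.inv()*G).as_rotvec()/1.5,4))
else: print("r",np.round((R.inv()*G).as_rotvec()/1.5,4))
E
python3 -m inch '[{"dx":0.522,"dy":-0.147,"rz":0.18},{"dx":0.522,"dy":-0.147,"rz":0.18},{"dx":0.522,"dy":-0.147,"rz":0.18},{"dx":0.522,"dy":-0.147,"rz":0.18},{"dx":0.522,"dy":-0.147,"rz":0.18}]' -1; python3 plan.py -0.30 0.002 0.20
```

```text
t 0.50 stand [-0.5207  0.3708  0.2313] F(stand) [-0.3 -0.8  0.1]
d [ 0.5185 -0.1408  0.0391] r [-0.      0.      0.1828]validation failed for argument at $[0]...
```

```bash
python3 -m inch '[{"dx":0.518,"dy":-0.141,"dz":0,"rx":0,"ry":0,"rz":0.183},{"dx":0.518,"dy":-0.141,"dz":0,"rx":0,"ry":0,"rz":0.183},{"dx":0.518,"dy":-0.141,"dz":0,"rx":0,"ry":0,"rz":0.183},{"dx":0.518,"dy":-0.141,"dz":0,"rx":0,"ry":0,"rz":0.183},{"dx":0.518,"dy":-0.141,"dz":0,"rx":0,"ry":0,"rz":0.183}]' -1; python3 plan.py -0.30 0.002 0.20
```

```text
time: 1.0
tool_pos: [0.446, -0.4147, 0.2316]
tool_rot: [0.0, 0.998, 0.069, 0.0]
contact_force: [0.8, -1.2, 0.2]
gripper_width: 0.143
grasp_force: 0.0
t 1.00 stand [-0.3918  0.1561  0.2316] F(stand) [-1.3 -0.6  0.2]
d [ 0.1925 -0.1149  0.0395] r [ 0.0004 -0.0003 -0.0004]
```

```bash
python3 -m inch '[{"dx":0.19,"dy":-0.11,"dz":0.04,"rx":0,"ry":0,"rz":0},{"dx":0.19,"dy":-0.11,"dz":0.04,"rx":0,"ry":0,"rz":0},{"dx":0.19,"dy":-0.11,"dz":0.04,"rx":0,"ry":0,"rz":0},{"dx":0.19,"dy":-0.11,"dz":0.04,"rx":0,"ry":0,"rz":0},{"dx":0.19,"dy":-0.11,"dz":0.04,"rx":0,"ry":0,"rz":0}]'; python3 plan.py -0.29 0.002 0.098
```

```text
time: 1.5
tool_pos: [0.5849, -0.3047, 0.1979]
tool_rot: [-0.001, 0.997, 0.072, -0.001]
contact_force: [-0.9, -0.5, -0.1]
gripper_width: 0.001
grasp_force: 0.0
t 1.50 stand [-0.3022  0.0032  0.1979] F(stand) [-0.3  1.  -0.1]
d [ 0.0017 -0.015   0.1249] r [-0.0013  0.0006  0.0029]
```

```bash
python3 -m inch '[{"dx":0.001,"dy":-0.01,"dz":0.122,"rx":0,"ry":0,"rz":0},{"dx":0.001,"dy":-0.01,"dz":0.122,"rx":0,"ry":0,"rz":0},{"dx":0.001,"dy":-0.01,"dz":0.122,"rx":0,"ry":0,"rz":0},{"dx":0.001,"dy":-0.01,"dz":0.122,"rx":0,"ry":0,"rz":0}]'; python3 plan.py -0.26 0.002 0.099; python3 - <<'E'
from plant import optics
import cv2
im=optics.grab_frame("top");cv2.imwrite("pics/t1.png",cv2.resize(im[150:290,300:540,::-1],None,fx=3,fy=3))
E
```

```text
time: 1.9
tool_pos: [0.5818, -0.3002, 0.1016]
tool_rot: [-0.0, 0.998, 0.069, -0.001]
contact_force: [0.4, 0.3, 0.8]
gripper_width: -0.003
grasp_force: 0.0
t 1.90 stand [-0.2973  0.0057  0.1016] F(stand) [ 0.2 -0.5  0.8]
d [ 0.0046 -0.0467  0.0032] r [-0.0006  0.001  -0.0007]
```

View pics/t1.png

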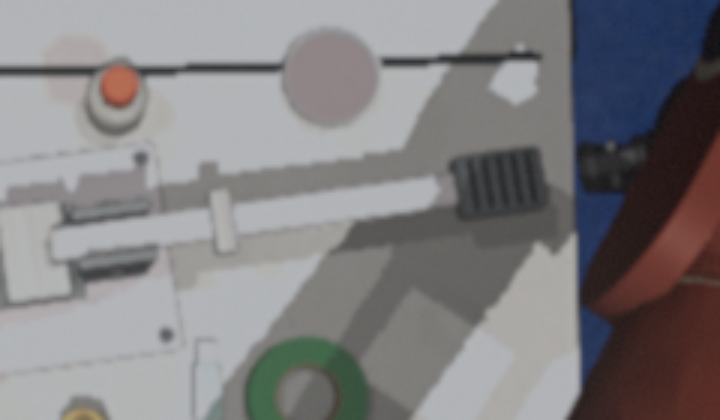

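The fingers show at crop (580–650,165), level with the pad's end face at (545,180) and clear of it. Closing in with small steps.

```bash
python3 -m inch '[{"dx":0.004,"dy":-0.015,"dz":0.002,"rx":0,"ry":0,"rz":0},{"dx":0.004,"dy":-0.03,"dz":0.002,"rx":0,"ry":0,"rz":0},{"dx":0.004,"dy":-0.04,"dz":0.002,"rx":0,"ry":0,"rz":0},{"dx":0.004,"dy":-0.045,"dz":0.002,"rx":0,"ry":0,"rz":0}]'; python3 plan.py -0.24 0.002 0.099
```

```text
time: 2.35
tool_pos: [0.5811, -0.2625, 0.1011]
tool_rot: [0.0, 0.998, 0.07, 0.001]
contact_force: [-0.5, -0.7, -0.1]
gripper_width: -0.003
grasp_force: 0.0
t 2.35 stand [-0.2599  0.0011  0.1011] F(stand) [-0.6  0.6 -0.1]
d [-0.0011 -0.0249  0.0026] r [ 0.0005 -0.0007  0.0006]
```

```bash
python3 -m inch '[{"dx":0,"dy":-0.006,"dz":0.002,"rx":0,"ry":0,"rz":0},{"dx":0,"dy":-0.012,"dz":0.002,"rx":0,"ry":0,"rz":0},{"dx":0,"dy":-0.018,"dz":0.002,"rx":0,"ry":0,"rz":0},{"dx":0,"dy":-0.025,"dz":0.002,"rx":0,"ry":0,"rz":0}]'; python3 plan.py -0.22 0.002 0.099
```

```text
time: 2.75
tool_pos: [0.5783, -0.2445, 0.099]
tool_rot: [0.001, 0.998, 0.069, 0.0]
contact_force: [1.7, -3.5, 0.7]
gripper_width: -0.001
grasp_force: 2.2
t 2.75 stand [-0.2417  0.0013  0.099 ] F(stand) [-3.6 -1.2  0.7]
d [-0.0009 -0.0271  0.    ] r [ 0.0012 -0.0005 -0.0006]
```

In contact with 3.6 N, which matches sliding friction. Continuing.

```bash
python3 -m inch '[{"dx":0,"dy":-0.007,"dz":0,"rx":0,"ry":0,"rz":0},{"dx":0,"dy":-0.014,"dz":0,"rx":0,"ry":0,"rz":0},{"dx":0,"dy":-0.018,"dz":0,"rx":0,"ry":0,"rz":0},{"dx":0,"dy":-0.018,"dz":0,"rx":0,"ry":0,"rz":0}]'; python3 plan.py -0.22 0.002 0.099; python3 -m inch '[{"dx":0,"dy":-0.003,"dz":0,"rx":0,"ry":0,"rz":0},{"dx":0,"dy":-0.006,"dz":0,"rx":0,"ry":0,"rz":0},{"dx":0,"dy":-0.006,"dz":0,"rx":0,"ry":0,"rz":0}]'; python3 plan.py -0.22 0.002 0.099
```

```text
time: 3.15
tool_pos: [0.576, -0.2288, 0.0985]
tool_rot: [-0.0, 0.998, 0.07, -0.0]
contact_force: [0.0, -2.3, 0.9]
gripper_width: 0.004
grasp_force: 1.1
t 3.15 stand [-0.2258  0.0015  0.0985] F(stand) [-2.3  0.3  0.9]
d [-0.0007 -0.0072 -0.0006] r [-0.0006  0.      0.0001]
time: 3.45
tool_pos: [0.5756, -0.2252, 0.0988]
tool_rot: [0.001, 0.998, 0.07, 0.0]
contact_force: [1.4, -6.0, 2.3]
gripper_width: 0.003
grasp_force: 2.6
t 3.45 stand [-0.2222  0.0013  0.0988] F(stand) [-6.2 -0.6  2.3]
d [-0.0009 -0.0027 -0.0003] r [ 0.0008 -0.0004 -0.0002]
```

```bash
python3 -m inch '[{"dx":0,"dy":-0.003,"dz":0,"rx":0,"ry":0,"rz":0},{"dx":0,"dy":-0.006,"dz":0,"rx":0,"ry":0,"rz":0},{"dx":0,"dy":-0.006,"dz":0,"rx":0,"ry":0,"rz":0}]'; python3 plan.py; python3 - <<'E'
from plant import optics
import cv2
im=optics.grab_frame("top");cv2.imwrite("pics/t2.png",cv2.resize(im[190:270,325:485,::-1],None,fx=5,fy=5,interpolation=cv2.INTER_CUBIC))
E
```

```text
time: 3.75
tool_pos: [0.5756, -0.225, 0.0992]
tool_rot: [0.005, 0.998, 0.069, 0.001]
contact_force: [3.8, -19.0, -2.8]
gripper_width: -0.003
grasp_force: 9.3
t 3.75 stand [-0.2219  0.0013  0.0992] F(stand) [-19.3  -1.1  -2.8]
r [ 0.0074 -0.0013 -0.0005]
```

View pics/t2.png

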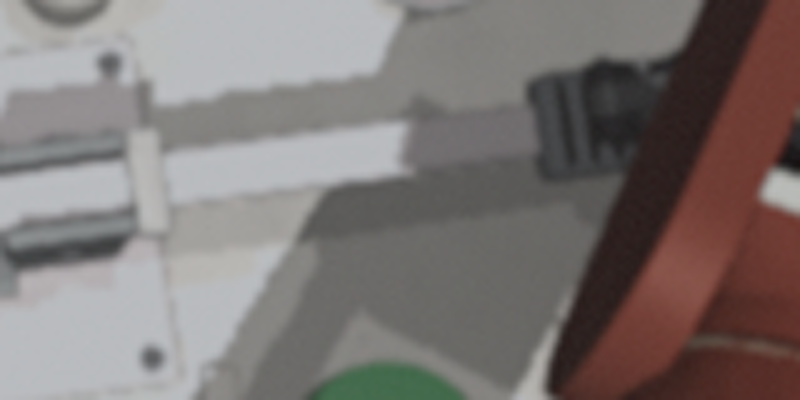

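The collar at crop (150,180) now touches the cheeks and the force rose to 19 N without motion, so the lever is home. Back off, rise, and go over the pad.

```bash
python3 -m inch '[{"dx":0,"dy":0.03,"dz":0,"rx":-0.005,"ry":0,"rz":0},{"dx":0,"dy":0.03,"dz":0,"rx":-0.005,"ry":0,"rz":0},{"dx":0,"dy":0.03,"dz":-0.055,"rx":-0.005,"ry":0,"rz":0},{"dx":0,"dy":0.03,"dz":-0.055,"rx":-0.005,"ry":0,"rz":0}]'; python3 plan.py -0.191 0.001 0.14
```

```text
time: 4.2
tool_pos: [0.5808, -0.2446, 0.1478]
tool_rot: [0.005, 0.998, 0.07, 0.004]
contact_force: [0.9, -1.1, 1.3]
gripper_width: -0.0
grasp_force: 0.0
t 4.20 stand [-0.2421 -0.0011  0.1478] F(stand) [-1.2 -0.7  1.3]
d [-0.0027 -0.064   0.0091] r [ 0.007  -0.0046 -0.0003]
```

```bash
python3 -m inch '[{"dx":-0.002,"dy":-0.03,"dz":0,"rx":0.005,"ry":-0.002,"rz":0},{"dx":-0.002,"dy":-0.064,"dz":0.009,"rx":0.005,"ry":-0.002,"rz":0},{"dx":-0.002,"dy":-0.064,"dz":0.009,"rx":0.005,"ry":-0.002,"rz":0},{"dx":-0.002,"dy":-0.064,"dz":0.025,"rx":0.005,"ry":-0.002,"rz":0}]'; python3 plan.py -0.191 0.001 0.1
```

```text
time: 4.6
tool_pos: [0.5699, -0.1923, 0.1225]
tool_rot: [0.0, 0.998, 0.07, -0.001]
contact_force: [-0.1, -0.2, 0.0]
gripper_width: -0.0
grasp_force: 0.0
t 4.60 stand [-0.1888  0.0024  0.1225] F(stand) [-0.1  0.1  0. ]
d [0.0018 0.0027 0.0281] r [0.0002 0.0009 0.0009]
```

```bash
python3 -m inch '[{"dx":0.001,"dy":0.002,"dz":0.008,"rx":0,"ry":0,"rz":0},{"dx":0.001,"dy":0.002,"dz":0.015,"rx":0,"ry":0,"rz":0},{"dx":0.001,"dy":0.002,"dz":0.022,"rx":0,"ry":0,"rz":0},{"dx":0.001,"dy":0.002,"dz":0.03,"rx":0,"ry":0,"rz":0},{"dx":0.001,"dy":0.002,"dz":0.036,"rx":0,"ry":0,"rz":0}]'; python3 plan.py -0.19 0.001 0.056
```

```text
time: 5.1
tool_pos: [0.571, -0.1952, 0.0946]
tool_rot: [-0.0, 0.998, 0.069, -0.001]
contact_force: [-3.0, 3.9, 9.7]
gripper_width: 0.001
grasp_force: 4.3
t 5.10 stand [-0.1918  0.0017  0.0946] F(stand) [4.3 2.4 9.7]
d [ 0.001  -0.0022  0.0483] r [-0.0006  0.0013 -0.0007]
```

The sideways drag is pulling the lever back slightly, so I'll descend with a forward bias.

```bash
python3 -m inch '[{"dx":0,"dy":-0.006,"dz":0.008,"rx":0,"ry":0,"rz":0},{"dx":0,"dy":-0.009,"dz":0.017,"rx":0,"ry":0,"rz":0},{"dx":0,"dy":-0.011,"dz":0.026,"rx":0,"ry":0,"rz":0},{"dx":0,"dy":-0.013,"dz":0.034,"rx":0,"ry":0,"rz":0},{"dx":0,"dy":-0.013,"dz":0.036,"rx":0,"ry":0,"rz":0}]'; python3 plan.py -0.185 0.001 0.054
```

```text
time: 5.6
tool_pos: [0.5719, -0.1903, 0.0681]
tool_rot: [0.006, 0.998, 0.069, 0.002]
contact_force: [-0.0, -10.7, 9.8]
gripper_width: 0.002
grasp_force: 5.9
t 5.60 stand [-1.871e-01  1.000e-04  6.810e-02] F(stand) [-10.6   1.5   9.8]
d [-0.0011 -0.0029  0.0176] r [ 0.0078 -0.0021 -0.0007]
```

```bash
python3 -m inch '[{"dx":0,"dy":0.001,"dz":0.006,"rx":0,"ry":0,"rz":0},{"dx":0,"dy":0.001,"dz":0.011,"rx":0,"ry":0,"rz":0},{"dx":0,"dy":0.001,"dz":0.015,"rx":0,"ry":0,"rz":0},{"dx":0,"dy":0.001,"dz":0.015,"rx":0,"ry":0,"rz":0},{"dx":0,"dy":0.001,"dz":0.015,"rx":0,"ry":0,"rz":0}]'; python3 plan.py -0.185 0.001 0.054; python3 - <<'E'
from plant import optics
import cv2
im=optics.grab_frame("scene");cv2.imwrite("pics/s2.png",cv2.resize(im[150:370,210:430,::-1],None,fx=2.7,fy=2.7,interpolation=cv2.INTER_CUBIC))
im=optics.grab_frame("top");cv2.imwrite("pics/t3.png",cv2.resize(im[150:310,200:490,::-1],None,fx=2.7,fy=2.7,interpolation=cv2.INTER_CUBIC))
E
```

```text
time: 6.1
tool_pos: [0.5718, -0.1888, 0.0558]
tool_rot: [0.003, 0.998, 0.069, 0.002]
contact_force: [1.1, -3.5, 7.9]
gripper_width: 0.002
grasp_force: 4.7
t 6.10 stand [-0.1856  0.      0.0558] F(stand) [-3.6 -0.6  7.9]
d [-0.0012 -0.0007  0.0022] r [ 0.0042 -0.0019 -0.0008]
```

View pics/s2.png

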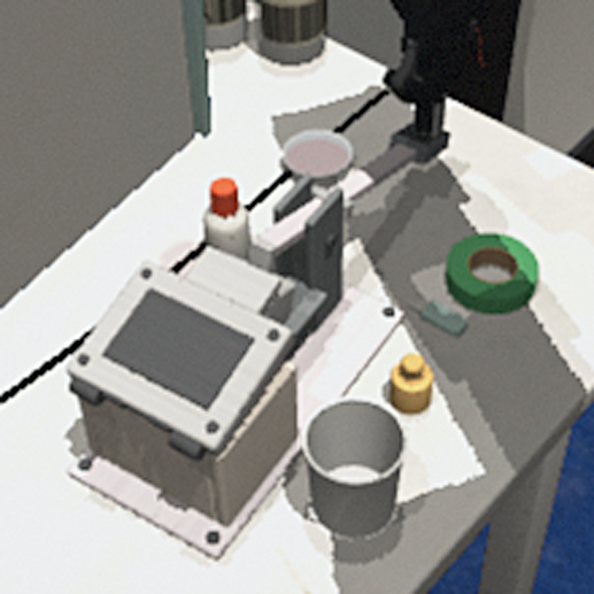

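View pics/t3.png

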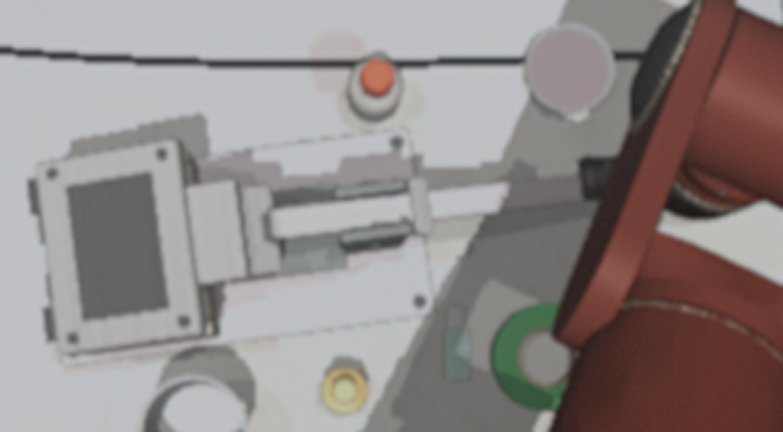

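The scene view shows the flap standing open (flap corners (145,225)–(215,445) in the crop). It is carried by the lever's head, the fingers are on the pad at about (425,140), and no bystander has moved. A pad drop of about 60 mm means roughly 0.26 rad. I'll settle and check that it is steady.

```bash
python3 -m inch '[{"dx":0,"dy":0,"dz":0,"rx":0,"ry":0,"rz":0},{"dx":0,"dy":0,"dz":0,"rx":0,"ry":0,"rz":0},{"dx":0,"dy":0,"dz":0,"rx":0,"ry":0,"rz":0},{"dx":0,"dy":0,"dz":0,"rx":0,"ry":0,"rz":0},{"dx":0,"dy":0,"dz":0,"rx":0,"ry":0,"rz":0}]'; python3 plan.py; python3 - <<'E'
from h import *
from plant import nets
optics.grab_frame("scene")
import cv2
# flap angle: project flap top corners for several angles, compare with the flap's bolts/edges seen in the crop
a=np.radians(98.1);X=np.array([np.cos(a),np.sin(a),0]);Y=np.array([-X[1],X[0],0]);O=np.array([.546,-.005,0])
for th in(.1,.18,.25,.3,.4):
    P=lambda y:O+(.203-.094*np.cos(th)+.008*np.sin(th))*X+y*Y+[0,0,.099+.094*np.sin(th)+.008*np.cos(th)]
    print(th,[[round((px("scene",P(y))[i]-o)*2.7) for i,o in((0,210),(1,150))] for y in(.06,-.06)])
E
```

```text
time: 6.7
tool_pos: [0.5718, -0.1888, 0.0558]
tool_rot: [0.003, 0.998, 0.069, 0.002]
contact_force: [1.2, -4.1, 8.2]
gripper_width: -0.0
grasp_force: 4.6
t 6.70 stand [-0.1856  0.      0.0558] F(stand) [-4.3 -0.7  8.2]
r [ 0.0043 -0.0019 -0.0008]
0.1 [[294, 342], [147, 271]]
0.18 [[293, 336], [144, 265]]
0.25 [[291, 332], [142, 260]]
0.3 [[289, 329], [139, 257]]
0.4 [[286, 324], [134, 252]]
```

The flap's corners in the picture, about (292,330) and (145,259), fit 0.25–0.3 rad. It is steady, with 8 N on the pad.

```bash
python3 -c "from plant import ticket; print(ticket.job_done())"
```

```text
the job is handed in; nothing more can be done
None
```

I pushed the lever fully home and handed the job in with the flap held open at about 0.26 rad (15°), the fingertip steady on the pad at about 8 N; the hand-in returned no verdict.

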